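# Open the push-and-turn safety cap of the label-remover bottle

### The arm

A 7-joint arm with a two-finger parallel gripper is mounted at the origin on the work surface. World frame = base frame: x ahead of the robot, y to its left, z up, the work surface at z = 0. Lengths are in m, angles in rad, forces in N, time in s.
With the tool pointing down it reaches from about 0.35 to 0.9 m from the base axis. Payload 19.9 kg.
Tool frame: the origin (TCP) lies at the very end of the fingers, on their centre line; the grasp point (between the pads) lies 19 mm behind it (r.grasp_offset is the z of the grasp point in the tool frame, in m); z points along the fingers, y is the line along which they close (so a half turn about z gives the same grasp; the last joint's range is limited). The gripper opens to 94 mm and grips with 3 to 60 N. Pads are 16 mm wide; open, the fingers measure 119 mm over their backs; the gripper's body (75 mm by 177 mm) begins 78 mm behind the grasp point.
Start: joints at [-1.377, 0.417, -0.01, 1.614, 0.005, 1.111, -0.053], TCP at [0.145, 0.608, 0.205] pointing down, gripper open.
Joint ranges: [-2.81, 2.81], [-0.39, 2.02], [-1.27, 1.25], [0.06, 2.57], [-1.19, 4.33], [0.19, 2], [-2.82, 2.82]. Speed limits (rad/s): [1.89, 1.89, 2.39, 2.39, 3.01, 3.01, 3.01].

### API

Orientations are given as a rotation vector (axis times angle).
In Python, from station import r gives the robot as it stands.
- The arm moves only by the tool arm_command, never from a script. Its argument "steps" is a list that holds one entry, the list of rows, each a list of 5 numbers: the shift along the tool's x, y, z each as a share of 0.4 m, from -1 to 1, then the turn about the tool's z as a share of 360 degrees, from -1 to 1, then the opening, from 0 (shut) to 1 (fully open). A call has exactly 5 rows; each row shifts and turns the commanded pose from where the row before left it, along the tool's axes as they then stand; what a row does not reach is not made up. A row lasts 1/8 s, in which the tool goes at most 62.5 mm and 10.7 degrees, less where a joint would pass 70% of its speed; a pose out of reach is approached as far as the arm can. A call with a number of a shift or a turn outside -1 to 1 is refused whole. A call with a gripper value outside its range is refused whole. The fingers move at their own pace and stop on an object; "newtons" is the grip in N (left out, the last holds). Time passes only in rows, so rows that do not move let the fingers close, or fill a call up. It gives the time, the measured TCP pose, the force, the opening and the grip force at its end, in the units of the state.
- r.state(): the state, without advancing time (a new reading comes with each control period).
- r.camera(name): name is "side" or "top"; returns the picture (400x640x3 uint8, blue, green, red); there is no depth.
- r.calibration(name): a dict with "K" (3x3 intrinsics, pixels), "T" (4x4, takes a point from camera to world coordinates). Camera axes: x right, y up, looking along -z (the intrinsics and any distortion apply to the point x, -y, -z); pixel columns grow to the right and rows downward; lengths in m; the calibration is good to about 2 mm. A picture is of the moment at which its call begins. calibration takes no time and is no camera call.
- r.job_done(): hands the job in; it is judged then, once.
The state is a dict: "time": time; "joints": joint angles; "joint_vel": joint speeds; "joint_torque": joint torques, N m; "tcp_pos": TCP position; "eef_rot": TCP orientation; "ft_force": force on the tool from outside, world axes, zero at the start; "ft_torque": the same for the moment, N m; "opening": opening from 0.0 (shut) to 1.0 (fully open); "grip_force": force on a finger pad.
Only numpy, scipy, OpenCV 4.12 (cv2) and the standard library are available. Lean on these libraries where they do the work, as an engineer would, in place of code of your own. Each camera call takes 0.05 s, during which the arm holds its last target. There are 200 camera calls.

### The job

Open the squat label-remover bottle that is clamped in the square wooden holder: press its safety cap down, keep it pressed and twist it anticlockwise until it is free, then lift it straight up. Finish while still holding the cap in the gripper, level and still, straight above the bottle with about 10 cm of air between the cap's underside and the bottle's mouth. Leave the cup, the slim bottle, the tape roll and the bundle of journals where they stand.

Things in the scene. Friction and masses are not known exactly. Their poses are not given: they have to be found in the camera images.
- cap_center (a point): centre (half-way up, on the axis) of the white round safety cap, z along its axis, up. Cap: 47 mm across, 34 mm high, 25 to 45 g, side straight and upright; gripped across its diameter from above at any yaw. Closed at the start: underside 118 mm, top 152 mm above the table
- cap: the same cap, origin at the centre of its underside. A sprung bayonet holds it. It twists only while pressed at least 4 mm down (5 to 6 mm is good), anticlockwise seen from above; clockwise it is blocked. Turned 0.85 rad (50 degrees) or more it is free to lift, 1.2 to 1.5 rad is good, a stop comes at about 2.2 rad. Free, only its weight is to be lifted
- bottle_mouth (a point): centre of the bottle's mouth (top of its neck), on the bottle's axis, 140 mm above the table, z up; hidden in the closed cap, 12 mm below its top. Its x is parallel to the cap's x while the cap is closed
- bottle: squat grey bottle with a paper band, clamped in a wooden holder 110 x 110 x 26 mm; cannot move or turn. Origin on the table at its axis, z up. Body 76 mm across up to 83 mm above the table, shoulder tapering to the neck at 102 mm, so 16 mm of bare neck (26 mm across) show under the closed cap
- plug (a joint): how far the cap pushes down the sprung seal plug in the bottle's mouth, m: 0 closed, over 0.004 when the cap is far enough down to turn, 0.007 when it stops hard on the neck, -0.0015 with the cap off. The spring pushes the cap up with 6 N when closed, 10 N at 0.004, 13 N at 0.007
- cup: open white paper cup, 74 mm across the rim, 92 mm high; origin at the centre of its underside. A bystander, not to be moved
- slim_bottle: slim closed grey bottle, 52 mm across, 150 mm high, with its own white cap, standing loose on the table; origin at the centre of its underside. Not the bottle of the job: a bystander, not to be moved
- tape_roll: roll of brown tape lying flat, 96 mm across, 24 mm high; origin at the centre of its underside. A bystander, not to be moved
- journals: strapped bundle of journals lying flat, 140 x 200 x 43 mm; origin at the centre of its underside. A bystander, not to be moved
Not all that is in view belongs to the job. There is more than one size of the cap; the job needs the smaller. What is shaped like the bottle but purple is not meant.

How it is judged:
By the outcome, as a careful person would: the job done as asked, in the order asked, and still so for the second after the job is handed in, while the arm keeps its last pose, push and grip.
It also fails if it takes over 35 s, if anything falls off the work surface, if the arm or the gripper's body presses on something with over 40 N, if the wrist force passes 120 N, or if a joint passes its speed limit or range.

## Working session

There is one attempt and no reset: what is moved stays moved. The work goes in short steps, Python scripts to look and compute and a tool call to move; the robot and the scene stay as the last step left them, time stands still between calls to the robot, and variables do not carry over. Pictures are saved under pics/ and viewed, at most 10 in all, crops included, and the job is handed in when it is done.

Besides the shell and the picture viewer there is one more tool, called after ">>>" as name(argument=value, ...), one argument or row to a line, values as JSON. arm_command: Moves the arm, as the interface text tells. Shift numbers are shares of 0.4 m and turn numbers shares of 360 degrees, none past 1 either way. Its arguments: {"type":"object","properties":{"steps":{"type":"array","items":{"type":"array","items":{"type":"array","items":{"type":"number"}}}},"newtons":{"type":"number"}},"required":["steps"]}

```bash
mkdir -p pics; ls
python3 - <<'E'
from station import r
import cv2,numpy as np
for n in("side","top"):
    cv2.imwrite(f"pics/{n}0.png",r.camera(n)); c=r.calibration(n); print(n,np.round(c["K"],1).tolist(),np.round(c["T"],3).tolist(),[k for k in c])
s=r.state();print({k:np.round(v,3).tolist() for k,v in s.items()},r.grasp_offset)
E
```

```text
pics
side [[417.7, 0.0, 314.2], [0.0, 417.7, 198.6], [0.0, 0.0, 1.0]] [[0.991, 0.095, -0.089, 0.524], [-0.13, 0.644, -0.754, -0.72], [-0.015, 0.759, 0.651, 0.748], [0.0, 0.0, 0.0, 1.0]] ['K', 'T']
top [[412.3, 0.0, 323.3], [0.0, 412.3, 199.0], [0.0, 0.0, 1.0]] [[-0.008, 0.998, -0.055, 0.515], [-1.0, -0.007, 0.023, 0.019], [0.022, 0.055, 0.998, 1.167], [0.0, 0.0, 0.0, 1.0]] ['K', 'T']
{'time': 0.1, 'joints': [-1.377, 0.418, -0.01, 1.614, 0.005, 1.111, -0.053], 'joint_vel': [-0.001, -0.002, -0.0, -0.002, -0.001, 0.001, 0.001], 'joint_torque': [0.002, -85.257, 0.641, -42.669, -0.049, 0.016, -0.0], 'tcp_pos': [0.145, 0.608, 0.205], 'eef_rot': [-0.368, -3.12, 0.002], 'ft_force': [0.046, -0.101, 0.165], 'ft_torque': [0.031, -0.011, -0.02], 'grip_force': 0.0, 'opening': 1.001} -0.0188
```

View pics/side0.png

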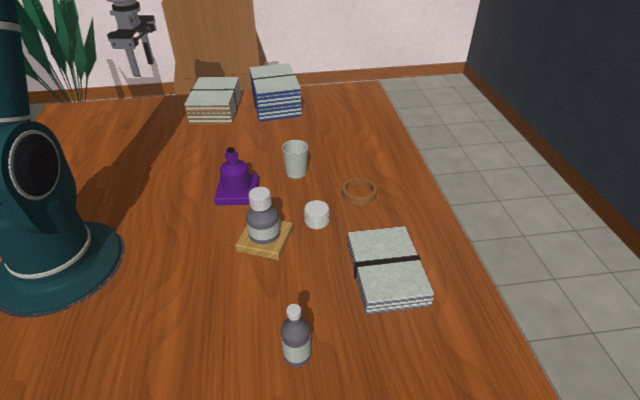

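View pics/top0.png

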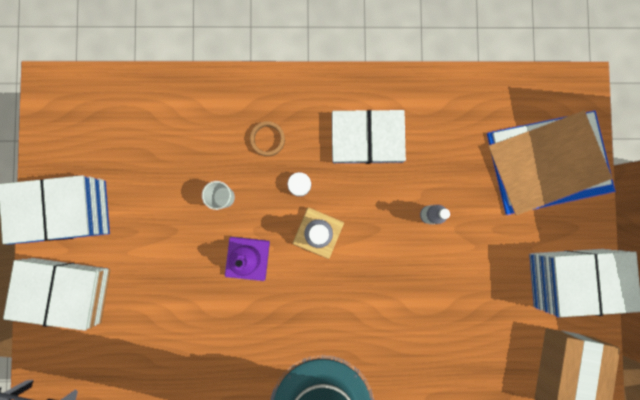

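The side view shows the holder bottle's white cap at about (260,198), and the top view shows it at (319,233). These could be taken for it:
- loose white cap: top (299,184), side (317,214)
- slim bottle's cap: top (444,214), side (293,312)
- purple lookalike bottle: top (245,260), side (235,170)

I choose the cap on the grey bottle in the wooden holder. Next I measure it and check it in a crop.

```bash
cat > h.py <<'E'
import cv2,numpy as np
from station import r
def ray(n,u,v):
    c=r.calibration(n);K,T=np.array(c["K"]),np.array(c["T"])
    d=np.linalg.inv(K)@[u,v,1]; d=T[:3,:3]@(d*[1,-1,-1]); return T[:3,3],d/np.linalg.norm(d)
def onz(n,u,v,z):
    o,d=ray(n,u,v); return o+d*(z-o[2])/d[2]
def proj(n,p):
    c=r.calibration(n);T=np.linalg.inv(np.array(c["T"])); q=(T[:3,:3]@p+T[:3,3])*[1,-1,-1]; q=np.array(c["K"])@q; return q[:2]/q[2]
def white(im,lo=170):
    h=cv2.cvtColor(im,cv2.COLOR_BGR2HSV); return cv2.inRange(h,(0,0,lo),(180,40,255))
E
python3 - <<'E'
from h import *
t=cv2.imread("pics/top0.png");s=cv2.imread("pics/side0.png")
def blob(im,u,v,lo):
    n,l,st,c=cv2.connectedComponentsWithStats(white(im,lo)); k=l[v,u]; 
    m=(l==k).astype(np.uint8); cn=max(cv2.findContours(m,0,1)[0],key=len); return st[k],c[k],cv2.fitEllipse(cn)
for u,v,z in((319,233,.152),(299,184,.04)):
    for lo in(150,190):
        st,c,e=blob(t,u,v,lo); p=onz("top",*e[0],z); print(st,e,p.round(4),"dia",np.array(e[1])/412.3*(1.167-z))
for lo in(130,160):
    st,c,e=blob(s,260,198,lo);print("side",st,c.round(1),onz("side",*c,.135).round(4))
cr=np.hstack([cv2.resize(t[200:270,280:360],None,fx=5,fy=5),cv2.resize(s[180:250,220:300],None,fx=5,fy=5)])
cv2.imwrite("pics/crop.png",cr)
E
```

```text
[309 224  24  23 421] ((320.2511291503906, 234.18923950195312), (21.65503692626953, 23.082677841186523), 72.41706848144531) [0.4844 0.0037 0.152 ] dia [0.05331036 0.05682493]
[309 225  20  20 314] ((318.6950378417969, 234.0669708251953), (18.92058563232422, 19.36163330078125), 80.54415130615234) [0.4847 0.0075 0.152 ] dia [0.04657869 0.04766446]
[288 173  23  23 425] ((298.83367919921875, 183.8542938232422), (22.15358543395996, 22.584096908569336), 152.68307495117188) [0.6189 0.0596 0.04  ] dia [0.06055564 0.06173242]
[288 173  23  23 413] ((298.9737243652344, 183.69850158691406), (21.80817413330078, 22.309354782104492), 130.03176879882812) [0.6194 0.0592 0.04  ] dia [0.05961148 0.06098143]
side [249 187  22  24 440] [259.5 198.5] [0.4852 0.008  0.135 ]
side [249 187  21  24 377] [258.7 198. ] [0.4836 0.0101 0.135 ]
```

View pics/crop.png

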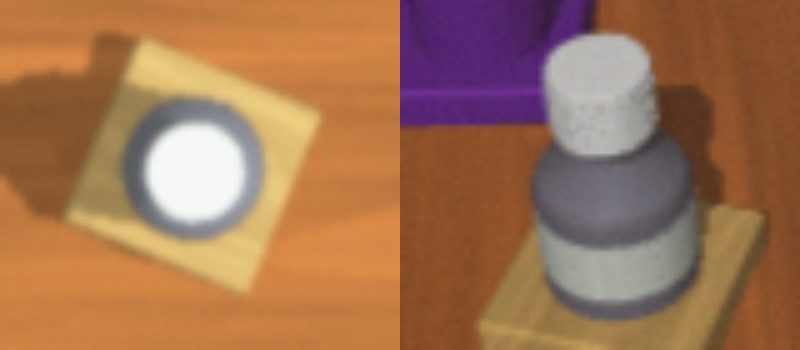

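The crop shows a white cap on the grey bottle in the wooden holder. It measures 47 mm across (the loose one is about 60 mm), and its centre is about (0.485, 0.008) in both views. Next, the approach.

```bash
cat >> h.py <<'E'
from scipy.spatial.transform import Rotation as Ro
def need(target):
    s=r.state(); R=Ro.from_rotvec(s["eef_rot"]).as_matrix(); d=R.T@(np.array(target)-s["tcp_pos"])
    print("share",(d/0.4).round(4),"mm",(d*1000).round(1),"toolz",R[:,2].round(3),"j7",round(s["joints"][6],3),"t",s["time"],"F",np.round(s["ft_force"],1)); return R
E
python3 -c "
from h import *
print(need([.485,.008,.205]).round(3))"
```

```text
share [-1.1745e+00 -1.2601e+00  1.2000e-03] mm [-4.698e+02 -5.040e+02  5.000e-01] toolz [-0.    -0.001 -1.   ] j7 -0.053 t 0.1 F [ 0.  -0.1  0.2]
[[-0.973  0.233 -0.   ]
 [ 0.233  0.973 -0.001]
 [-0.    -0.001 -1.   ]]
```

>>> arm_command(
  steps=[
    [[-0.078,-0.084,0,0,1],[-0.078,-0.084,0,0,1],[-0.078,-0.084,0,0,1],[-0.078,-0.084,0,0,1],[-0.078,-0.084,0,0,1]],
  ],
)

```text
time: 0.72
tcp_pos: [0.2586, 0.4066, 0.2053]
eef_rot: [-0.368, -3.12, 0.0]
ft_force: [1.0, 0.7, -0.4]
opening: 1.002
grip_force: 0.0
```

>>> arm_command(
  steps=[
    [[-0.078,-0.084,0,0,1],[-0.078,-0.084,0,0,1],[-0.078,-0.084,0,0,1],[-0.078,-0.084,0,0,1],[-0.078,-0.084,0,0,1]],
  ],
)

```text
time: 1.35
tcp_pos: [0.3711, 0.207, 0.2054]
eef_rot: [-0.368, -3.12, 0.0]
ft_force: [0.1, 0.7, -0.6]
opening: 0.996
grip_force: 0.0
```

>>> arm_command(
  steps=[
    [[-0.078,-0.084,0,0,1],[-0.078,-0.084,0,0,1],[-0.078,-0.084,0,0,1],[-0.078,-0.084,0,0,1],[-0.078,-0.084,0,0,1]],
  ],
)

```text
time: 1.98
tcp_pos: [0.4838, 0.0075, 0.2055]
eef_rot: [0.368, 3.12, -0.0]
ft_force: [0.7, 0.3, 0.2]
opening: 1.0
grip_force: 0.0
```

>>> arm_command(
  steps=[
    [[0,0,0,0.028,1],[0,0,0,0.028,1],[0,0,0,0.028,1],[0,0,0,0.028,1],[0,0,0,0.028,1]],
  ],
)

```text
time: 2.6
tcp_pos: [0.4831, 0.0088, 0.2053]
eef_rot: [-1.669, -2.661, 0.0]
ft_force: [0.0, -0.9, -0.1]
opening: 0.998
grip_force: 0.0
```

>>> arm_command(
  steps=[
    [[0,0,0,0.028,1],[0,0,0,0.028,1],[0,0,0,0.028,1],[0,0,0,0,1],[0,0,0,0,1]],
  ],
)

```text
time: 3.22
tcp_pos: [0.4832, 0.0088, 0.2054]
eef_rot: [-2.295, -2.146, 0.0]
ft_force: [-0.2, -0.0, 0.7]
opening: 0.999
grip_force: 0.0
```

```bash
python3 -c "
from h import *
print(need([.4848,.0078,.205]).round(3))
for n in('side','top'): cv2.imwrite(f'pics/{n}1.png',r.camera(n))
t=cv2.imread('pics/top1.png');s=cv2.imread('pics/side1.png')
cv2.imwrite('pics/m1.png',np.hstack([cv2.resize(t[180:290,250:390],(400,314)),cv2.resize(s[110:265,160:360],(400,314))]))"
```

```text
share [-0.0023  0.0041  0.001 ] mm [-0.9  1.6  0.4] toolz [-0. -0. -1.] j7 -0.006 t 3.225 F [-0.2 -0.   0.7]
[[ 0.067  0.998 -0.   ]
 [ 0.998 -0.067 -0.   ]
 [-0.    -0.    -1.   ]]
```

View pics/m1.png

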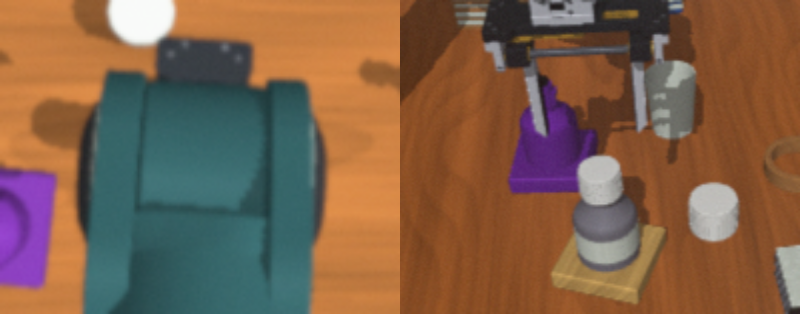

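The side view has the open fingers straight above the holder's cap, with tips around crop (540,133) and (640,128) and the cap at (600,170). The top view is blocked by the arm. Next I go down and grip.

>>> arm_command(
  steps=[
    [[-0.002,0.004,0.05,0,1],[0,0,0.05,0,1],[0,0,0.05,0,1],[0,0,0.04,0,1],[0,0,0.032,0,1]],
  ],
)

```text
time: 3.95
tcp_pos: [0.4848, 0.0078, 0.116]
eef_rot: [2.299, 2.141, -0.0]
ft_force: [0.6, -0.3, 0.2]
opening: 1.0
grip_force: 0.0
```

```bash
python3 -c "
from h import *
need([.4848,.0078,.116])
s=r.camera('side');cv2.imwrite('pics/s2.png',cv2.resize(s[130:265,180:350],None,fx=4,fy=4))"
```

```text
share [-0.     -0.0001 -0.    ] mm [-0. -0. -0.] toolz [-0. -0. -1.] j7 0.105 t 3.95 F [ 0.6 -0.3  0.2]
```

View pics/s2.png

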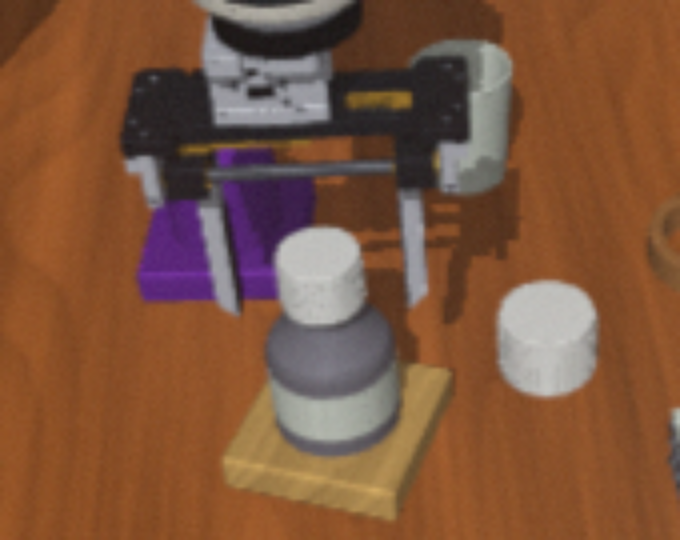

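The fingers straddle the cap evenly: tips at crop x = 228 and 415, cap centre at 320. I close on it.

>>> arm_command(
  steps=[
    [[0,0,0,0,0.6],[0,0,0,0,0.4],[0,0,0,0,0.3],[0,0,0,0,0.3],[0,0,0,0,0.3]],
  ],
  newtons=10,
)

```text
time: 4.62
tcp_pos: [0.4848, 0.0079, 0.1168]
eef_rot: [2.299, 2.141, 0.0]
ft_force: [-7.1, 1.3, 1.1]
opening: 0.505
grip_force: 3.6
```

>>> arm_command(
  steps=[
    [[0,0,0,0,0.3],[0,0,0,0,0.3],[0,0,0,0,0.3],[0,0,0,0,0.3],[0,0,0,0,0.3]],
  ],
  newtons=40,
)

```text
time: 5.25
tcp_pos: [0.4848, 0.0079, 0.1167]
eef_rot: [-2.299, -2.141, 0.0]
ft_force: [-3.3, 0.8, 5.2]
opening: 0.497
grip_force: 40.0
```

>>> arm_command(
  steps=[
    [[0,0,0.004,0,0.3],[0,0,0.004,0,0.3],[0,0,0.004,0,0.3],[0,0,0.002,0,0.3],[0,0,0,0,0.3]],
  ],
)

```text
time: 5.88
tcp_pos: [0.4848, 0.0079, 0.1112]
eef_rot: [-2.299, -2.141, 0.0]
ft_force: [-5.8, 1.6, 10.4]
opening: 0.494
grip_force: 40.0
```

>>> arm_command(
  steps=[
    [[0,0,0.0015,0,0.3],[0,0,0,0,0.3],[0,0,0,-0.01,0.3],[0,0,0,-0.01,0.3],[0,0,0,0,0.3]],
  ],
)

```text
time: 6.5
tcp_pos: [0.4855, 0.0078, 0.111]
eef_rot: [2.159, 2.281, 0.002]
ft_force: [-2.1, 0.9, 11.5]
opening: 0.496
grip_force: 40.0
```

```bash
python3 -c "
from h import *
need([.4848,.0078,.116]);s=r.state();print(np.round(s['ft_torque'],3),np.round(s['ft_force'],2))"
```

```text
share [ 0.     -0.0018 -0.0125] mm [ 0.  -0.7 -5. ] toolz [ 0.001  0.    -1.   ] j7 0.224 t 6.5 F [-2.1  0.9 11.5]
[0.096 0.584 0.02 ] [-2.1   0.88 11.49]
```

>>> arm_command(
  steps=[
    [[0,0,0,-0.02,0.3],[0,0,0,-0.02,0.3],[0,0,0,-0.02,0.3],[0,0,0,-0.02,0.3],[0,0,0,-0.02,0.3]],
  ],
)

```text
time: 7.12
tcp_pos: [0.4856, 0.008, 0.111]
eef_rot: [1.343, 2.838, 0.002]
ft_force: [-2.2, 1.7, 11.2]
opening: 0.498
grip_force: 40.0
```

>>> arm_command(
  steps=[
    [[0,0,0,-0.02,0.3],[0,0,0,-0.02,0.3],[0,0,0,-0.02,0.3],[0,0,0,-0.02,0.3],[0,0,0,-0.015,0.3]],
  ],
)

```text
time: 7.75
tcp_pos: [0.4855, 0.008, 0.111]
eef_rot: [0.45, 3.108, 0.001]
ft_force: [-3.3, 1.9, 11.1]
opening: 0.497
grip_force: 40.0
```

```bash
python3 -c "
from h import *
print(need([.4848,.0078,.116]).round(3));s=r.state();print(np.round(s['ft_torque'],3),np.round(s['ft_force'],2))
s=r.camera('side');cv2.imwrite('pics/s3.png',cv2.resize(s[130:265,180:350],None,fx=4,fy=4))"
```

```text
share [ 0.0016 -0.0011 -0.0124] mm [ 0.6 -0.4 -5. ] toolz [ 0.001  0.    -1.   ] j7 1.337 t 7.75 F [-3.3  1.9 11.1]
[[-0.959  0.284  0.001]
 [ 0.284  0.959  0.   ]
 [-0.001  0.001 -1.   ]]
[ 0.373  0.593 -0.051] [-3.26  1.85 11.08]
```

View pics/s3.png

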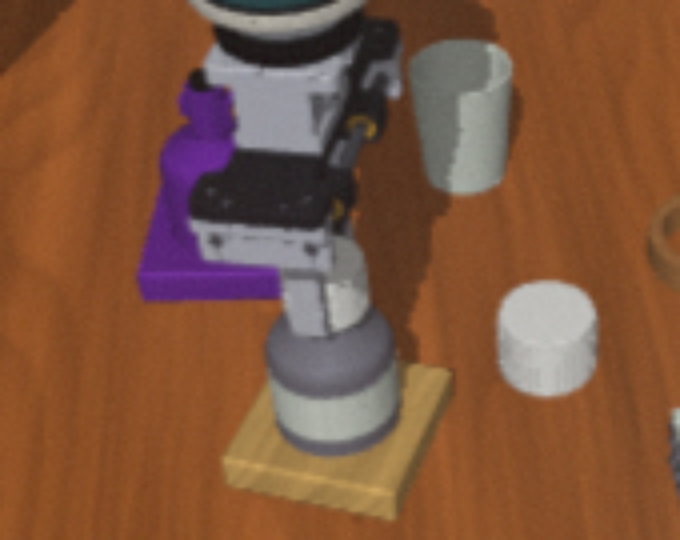

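The twist is 1.23 rad with hardly any torque, and the crop shows the gripper still on the cap at (325,290). Next I do a slow test lift.

>>> arm_command(
  steps=[
    [[0,0,-0.006,0,0.3],[0,0,-0.006,0,0.3],[0,0,-0.008,0,0.3],[0,0,-0.01,0,0.3],[0,0,0,0,0.3]],
  ],
)

```text
time: 8.43
tcp_pos: [0.4849, 0.0078, 0.1226]
eef_rot: [0.456, 3.108, -0.0]
ft_force: [0.5, -1.0, -0.2]
opening: 0.495
grip_force: 40.0
```

>>> arm_command(
  steps=[
    [[0,0,-0.025,0,0.3],[0,0,-0.03,0,0.3],[0,0,-0.03,0,0.3],[0,0,-0.03,0,0.3],[0,0,-0.03,0,0.3]],
  ],
)

```text
time: 9.05
tcp_pos: [0.4849, 0.0079, 0.1815]
eef_rot: [0.456, 3.108, 0.0]
ft_force: [0.8, 0.1, 0.2]
opening: 0.496
grip_force: 40.0
```

>>> arm_command(
  steps=[
    [[0,0,-0.03,0,0.3],[0,0,-0.03,0,0.3],[0,0,-0.03,0,0.3],[0,0,-0.03,0,0.3],[0,0,-0.025,0,0.3]],
  ],
)

```text
time: 9.68
tcp_pos: [0.4849, 0.0079, 0.2393]
eef_rot: [0.456, 3.108, 0.0]
ft_force: [-0.4, 0.4, -0.4]
opening: 0.495
grip_force: 40.0
```

>>> arm_command(
  steps=[
    [[0,0,0,0,0.3],[0,0,0,0,0.3],[0,0,0,0,0.3],[0,0,0,0,0.3],[0,0,0,0,0.3]],
  ],
)

```text
time: 10.3
tcp_pos: [0.4848, 0.0079, 0.2384]
eef_rot: [-0.456, -3.108, 0.0]
ft_force: [-0.1, -0.0, 0.1]
opening: 0.496
grip_force: 40.0
```

```bash
python3 -c "
from h import *
need([.4848,.0078,.2385])
print('cap underside px at 10cm',proj('side',np.array([.4848,.0078,.24])),'mouth',proj('side',np.array([.4848,.0078,.14])))
s=r.camera('side');cv2.imwrite('pics/s4.png',cv2.resize(s[110:265,180:350],None,fx=3.8,fy=3.8))"
```

```text
share [-0.0001 -0.0002 -0.0003] mm [-0.  -0.1 -0.1] toolz [-0. -0. -1.] j7 1.255 t 10.3 F [-0.1 -0.   0.1]
cap underside px at 10cm [254.27819297 160.59980457] mouth [259.07527945 196.9046279 ]
```

View pics/s4.png

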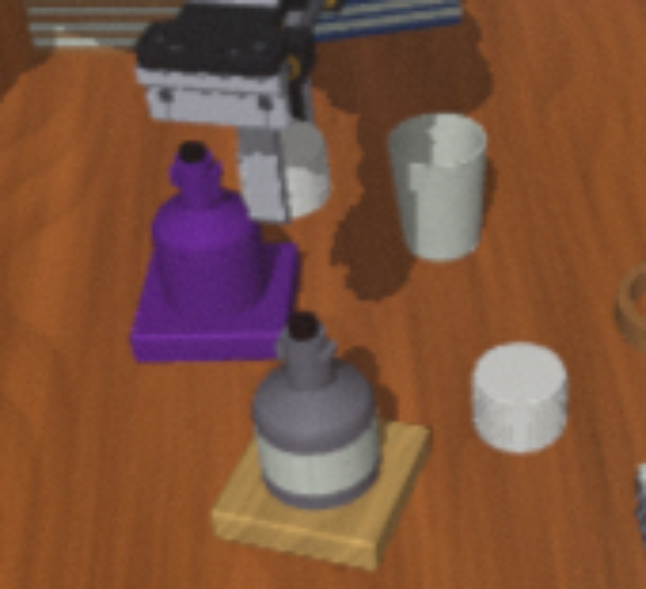

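The crop shows the bottle open, with its mouth at about (303,325). The cap is in the gripper above it, with the front lower edge at (300,215), where about 10 cm of air would put it. The arm is still, so I hand in.

```bash
python3 -c "
from station import r
print(r.job_done())"
```

```text
the job is handed in; nothing more can be done
None
```

The cap was pressed down, twisted about 1.23 rad anticlockwise and lifted free, and the job was handed in at about 10.3 s with the gripper holding it level and still about 10 cm above the bottle's mouth; the arm touched nothing but the cap, and no verdict came back.

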